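# Pull the leak-test filter for inspection

## Robot

A 7-joint arm with a two-finger parallel gripper is mounted at the origin on a cart in front of the work surface, level with it; the furniture and walls round the work are solid. World frame = base frame: x ahead of the robot, y to its left, z up, the work surface at z = 0. Lengths are in m, angles in rad, forces in N, time in s.
With the tool pointing down it reaches from about 0.35 to 0.775 m from the base axis. Payload 3.1 kg.
Tool frame: the origin (TCP) lies between the finger pads; the fingertips stand 19 mm ahead of it and the grasp point (between the pads) is the TCP (r.finger_overhang is the z of the fingertips in the tool frame, in m); z points along the fingers, y is the direction in which the jaws open and shut (so a half turn about z gives the same grasp; the last joint's range is limited). The gripper opens to 85 mm and grips with 20 to 120 N. Pads are 22 mm wide; open, the fingers measure 114 mm over their backs; the gripper's body (76 mm by 85 mm) begins 54 mm behind the grasp point. The pads swing forward as they close: fully open they stand 13 mm farther back than shut.
Start: joints at [1.235, 0.311, 0.014, 1.512, -0.004, 1.319, -0.027], TCP at [0.159, -0.526, 0.25] pointing down, gripper open.
Joint ranges: [-2.7, 2.7], [-0.3, 1.91], [-1.27, 1.3], [0.12, 2.57], [-1.44, 4.58], [0.2, 2.03], [-3.05, 3.05]. Speed limits (rad/s): [2.79, 2.79, 3.14, 3.14, 3.14, 3.14, 3.14].

## Interface

Orientations are given as a 3x3 rotation matrix whose columns are the frame's x, y, z axes.
In Python, from bench import r gives the robot as it stands. The module is installed in compiled form; this text tells all that it offers.
- The arm moves only by the shell command python3 -m crank 'ROWS' [FORCE]. ROWS is JSON, a list of rows, each a list of 3 entries, a list of its own where there are three numbers: the finger opening in mm, from 0 to 85.4, then the shift along the tool's x, y, z in mm, then the turn about the tool's z in rad. In form: [[claw, [tx, ty, tz], roll], ...]. A call has 1 to 12 rows; each row shifts and turns the commanded pose from where the row before left it, along the tool's axes as they then stand; what a row does not reach is not made up. A row lasts 1/12 s, in which the tool goes at most 41.7 mm and 7.16 degrees, less where a joint would pass 70% of its speed; a pose out of reach is approached as far as the arm can. A call with a gripper value outside its range is refused whole. The fingers move at their own pace and stop on an object; FORCE is the grip in N (left out, the last holds). Time passes only in rows, so rows that do not move let the fingers close. It gives the time, the measured TCP pose, the force and the opening at its end, in the units of the state.
- r.observe(): the state, without advancing time (a new reading comes with each control period).
- r.get_image(name): name is "side" or "top" or "wrist"; returns a dict with "frame" (480x640x3 uint8, blue, green, red), "mtx" (3x3 intrinsics, pixels), "distortion" ([k1, k2, p1, p2, k3] as OpenCV has them; the pictures are not rectified), "R" (3x3) and "t" (3): a world point X has camera coordinates R X + t; the wrist camera has in their place "T_tool_cam" (4x4, takes a point from camera to tool coordinates, whose origin is the TCP and whose axes are the flange's). Camera axes: x right, y down, z forward; pixel columns grow to the right and rows downward; lengths in m; the calibration is good to about 2 mm. A picture is of the moment at which its call begins: read the wrist's pose just before it. There is no depth.
- r.sign_off(): hands the job in, once; it reports no verdict.
The state is a dict: "time": time; "joints": joint angles; "qd": joint speeds; "joint_efforts": joint torques, N m; "eef_pos": TCP position; "orientation": TCP orientation; "ft_force": force on the tool from outside, world axes, zero at the start; "torque": the same for the moment, N m; "width": finger opening in m.
Only numpy, scipy, OpenCV 4.12 (cv2) and the standard library are available. Lean on these libraries where they do the work, as an engineer would, in place of code of your own. Each camera call takes 0.05 s, during which the arm holds its last target. There are 200 camera calls.

## Task

The leak-test station's filter is due for a look: take the oiler bottle off the filter box's flap and stand it upright on the bench, lift the flap right back until it stays open by itself, and draw the filter plate up out of its guides. Finish holding the plate up for me in the gripper, still and upright, beside or in front of the box rather than over it, with at least 15 cm of air between it and the bench and with a broad face turned to the front edge of the bench. Leave everything else where it lies.

Things in the scene. Friction and masses are not known exactly. Their poses are not given: they have to be found in the camera images.
- filter_box: Filter box of the leak-test station: grey sheet-metal case fixed to the bench, 156 (x) x 132 (y) x 106 mm (z, rim); gauge and ports on its front. Origin at bench height below the middle of its filter compartment; x points from its front face (at -50 mm; gauge and ports stand 14 mm out, under 70 mm high) to its back (+106 mm), y left, z up. Behind x = 50 mm solid up to the rim.
- box_rim (a point): Middle of the filter compartment's mouth, 106 mm above the bench, axes as the box's. The compartment is covered by the shut flap; inside 92 mm in x by 124 mm in y, floor 96 mm below this point. Channels at its front and back walls (beyond 32 mm in x, 24 mm wide in y, tops 36 mm below this point) guide the filter plate with 2 mm of play a side; beside the plate's middle there is room for fingers.
- flap (a joint): Angle (rad) of the aluminium service flap over the compartment: 0 shut (level, its top 110 mm above the bench), growing as its front edge swings up and back, pi/2 upright, 1.95 its stop, leaning back. No latch, hardly any friction: let go before upright it falls shut, let go past upright it falls back on its stop and stays. 0.28 kg.
- flap_bar (a point): Middle of the flap's pull handle: a round steel bar 9 mm thick, straight for 62 mm along the box's y axis, 38 mm clear of the flap's front edge in the plane of the flap, with an arm at either end; 141 mm from the hinge axis. It swings up and back with the flap; a gripper that pinches it from above can stay pointing down while the bar turns between the fingers.
- flap_hinge (a point): Middle of the flap's hinge axis, on the box 50 mm behind its origin, 107 mm above the bench. The axis runs along the box's y axis.
- plate_center (a point): Centre of the filter plate: grey plastic frame with white pleats, 80 mm wide (its x), 12 mm thick (its y, normal to its two alike broad faces), 66 mm high, plus a pull tab on top, 92 mm over all; this point is 46 mm above its lower edge. At first it stands in the middle of the box's compartment, on its floor, axes parallel to the box's, hidden by the flap. About 0.13 kg.
- plate_tab (a point): Middle of the filter plate's pull tab (36 mm wide, 12 mm thick, 26 mm high, in the middle of its top edge), 34 mm above the plate's centre: pinch it across its 12 mm, along the plate's y.
- oiler_mid (a point): White oiler bottle with a yellow spout that stands on the shut flap (not any other bottle farther back); this point is on its axis, 52 mm above its foot, half-way up its round body. Body 50 mm across, 104 mm high; spout up to 152 mm. Its z is the bottle's axis. About 0.12 kg.
- bench_clear (a point): Middle of an empty patch of the bench top, 150 x 150 mm, in front of the vice and to the left of the filter box, at bench height. Its x axis points straight away from the robot, square to the bench's front edge; its y axis runs along that edge, to the left.
- spanner_mid (a point): Bystander: steel open-end spanner, 191 x 36 x 6 mm, lying at the front of the bench; point at its centre, half-way up.
- cap_a_mid (a point): Bystander: square metal end cap, 56 x 56 x 18 mm, lying at the front of the bench; point at its centre, half-way up.
- piston_a_mid (a point): Bystander: flat round piston, 40 mm across, 14 mm high, lying to the right of the filter box; point at its centre, half-way up.
- piston_b_mid (a point): Bystander: flat round piston, 40 mm across, 14 mm high, lying at the front of the bench; point at its centre, half-way up.
- tape_mid (a point): Bystander: black roll of tape, 58 mm across, 19 mm high, lying behind and to the left of the filter box; point at its centre, half-way up.
There are look-alikes about, which are no part of the job. What is shaped like the part that bears oiler_mid but pink or red is not meant.

How it is judged:
On the way, in this order (a step that is already met when the one before it is completed fails the run):
1. the oiler bottle stands upright on the bench, let go (height (world z) of oiler_mid between 0.044 and 0.06 m and angle between oiler_mid's own z axis and vertical below 0.15 rad and contact force between oiler and the fingers below 0.1 N and linear speed of oiler below 0.02 m/s), for 0.2 s.
2. the flap leans back on its stop by itself, let go (value of joint flap above 1.75 rad and contact force between flap and the fingers below 0.1 N), for 0.2 s.
3. the filter plate is drawn out above the box's rim in the fingers (contact force between filter_plate and the fingers above 1 N and contact force between filter_plate and filter_box below 0.05 N and height (world z) of plate_center above 0.156 m), for 0.2 s.
At the end, for the whole second after the job is handed in: Plate gripped, off box and flap, still, lower edge over 150 mm up, over 120 mm sideways from the compartment's middle, upright within 0.2 rad, broad face within 0.26 rad of facing the front edge; flap open past 1.75 rad; oiler upright on the bench (0.15 rad), let go. Ends holding (height (world z) of oiler_mid between 0.044 and 0.06 m and angle between oiler_mid's own z axis and vertical below 0.15 rad and contact force between oiler and the fingers below 0.1 N and value of joint flap above 1.75 rad and contact force between filter_plate and the fingers above 1 N and contact force between filter_plate and filter_box below 0.05 N and height (world z) of plate_center above 0.196 m and horizontal distance between plate_center and filter_box above 0.12 m and angle between plate_center's own z axis and vertical below 0.2 rad and angle between the y axis of plate_center and the x axis of bench_clear, either way round below 0.26 rad and linear speed of filter_plate below 0.02 m/s); the arm keeps its last pose, push and grip.
It fails at once if the oiler bottle is tipped over (angle between oiler_mid's own z axis and vertical above 0.7 rad).
It fails at once if a bystander is moved by more than 20 mm (distance of any of spanner_mid, cap_a_mid, piston_a_mid, piston_b_mid, tape_mid from where it was at the start of the episode above 0.02 m).
It also fails if it takes over 69 s, if anything falls off the work surface, if the arm or the gripper's body presses on something with over 40 N, if the wrist force passes 120 N, or if a joint passes its speed limit or range.

## Working session

There is one attempt and no reset: what is moved stays moved. The work goes in short steps, Python scripts to look and compute and a shell command to move; the robot and the scene stay as the last step left them, time stands still between calls to the robot, and variables do not carry over. Pictures are saved under pics/ and viewed, about 8 in all and at most 12, crops included, and the job is handed in when it is done.

```bash
mkdir -p pics
cat > h.py <<'E'
import numpy as np, cv2
from bench import r
def ray(im,uv,T=None):
    p=cv2.undistortPoints(np.array([[uv]],float),np.array(im["mtx"]),np.array(im["distortion"]))[0,0]
    d=np.array([p[0],p[1],1.])
    if "R" in im:
        R=np.array(im["R"]);t=np.array(im["t"]); return -R.T@t, R.T@d
    A=np.array(im["T_tool_cam"]); Rt,pt=T
    return pt+Rt@A[:3,3], Rt@A[:3,:3]@d
def onz(im,uv,z,T=None):
    o,d=ray(im,uv,T); return o+d*(z-o[2])/d[2]
def proj(im,X):
    R=np.array(im["R"]);t=np.array(im["t"])
    return cv2.projectPoints(np.array(X,float).reshape(-1,3),cv2.Rodrigues(R)[0],t,np.array(im["mtx"]),np.array(im["distortion"]))[0][:,0]
E
python3 - <<'E'
from h import *
np.set_printoptions(precision=4,suppress=True)
s=r.observe();print(s)
for n in("top","side"):
    im=r.get_image(n);cv2.imwrite(f"pics/{n}0.png",im["frame"])
    R=np.array(im["R"]);print(n,-R.T@np.array(im["t"]),R[2])
E
```

```text
{'time': 0.0, 'joints': array([ 1.2353,  0.3117,  0.014 ,  1.5131, -0.0044,  1.3192, -0.0272]), 'qd': array([-0.0006,  0.0011, -0.0005,  0.0018,  0.0003, -0.0017,  0.0014]), 'joint_efforts': array([ -0.0007, -37.9914,   0.1458, -23.0589,   0.0122,   0.0138,
        -0.    ]), 'eef_pos': array([ 0.1591, -0.5258,  0.2492]), 'orientation': array([[ 0.9571,  0.2897, -0.0007],
       [ 0.2897, -0.9571,  0.0022],
       [-0.0001, -0.0024, -1.    ]]), 'ft_force': array([0.318 , 0.88  , 0.1703]), 'torque': array([ 0.022 , -0.0047,  0.0542]), 'width': 0.08524731826950291}
top [ 0.2661 -0.144   1.4628] [ 0.1804  0.0088 -0.9835]
side [ 0.5801 -0.9683  0.7587] [-0.0345  0.795  -0.6057]
```

View pics/top0.png

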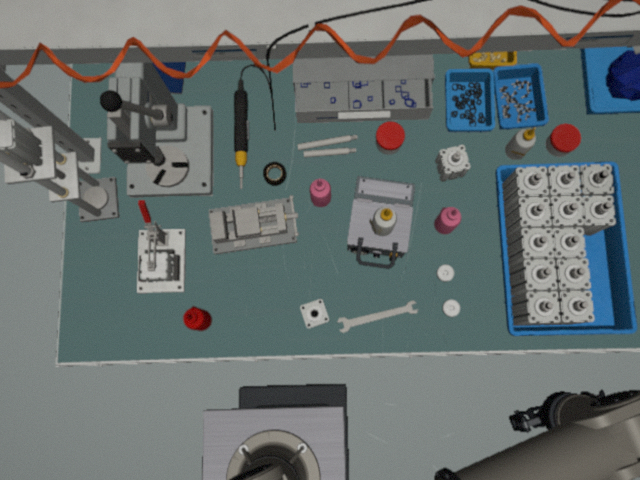

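View pics/side0.png

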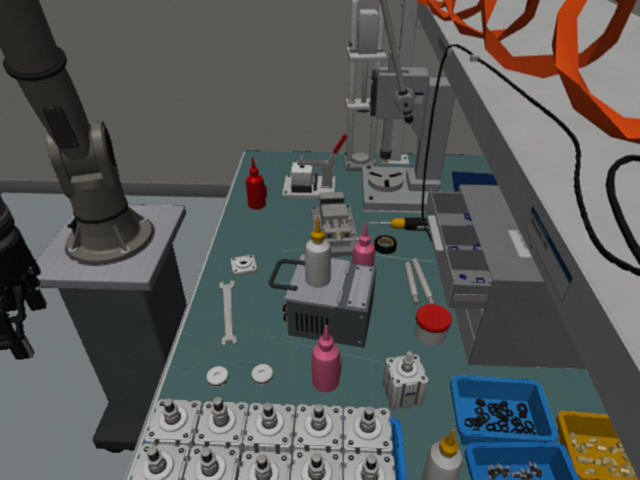

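The top view shows the white, yellow-spouted oiler on the flap at (384,218), or (317,255) in the side view. These could be mistaken for it:
- The white oiler farther back, top (522,143), side (443,460).
- The pink bottles, top (320,192) and (448,219).
- The red bottle, top (196,318).

I choose the one on the flap and will check it in a close crop.

Run:
```python
from h import *
t=cv2.imread("pics/top0.png")[165:275,300:480];s=cv2.imread("pics/side0.png")[210:350,240:400]
a=cv2.resize(t,None,fx=4,fy=4,interpolation=cv2.INTER_CUBIC)
b=cv2.resize(s,None,fx=4,fy=4,interpolation=cv2.INTER_CUBIC)[:440]
a=cv2.resize(t,(400,244),interpolation=cv2.INTER_CUBIC) if 0 else a
cv2.imwrite("pics/crop0.png",a)
# ray measurements
im=r.get_image("top");si=r.get_image("side")
def yel(f,x0,y0,x1,y1):
    h=cv2.cvtColor(f,cv2.COLOR_BGR2HSV)[y0:y1,x0:x1]
    m=cv2.inRange(h,(15,120,100),(35,255,255)); ys,xs=np.nonzero(m);return xs.mean()+x0,ys.mean()+y0,len(xs),ys.min()+y0,ys.max()+y0
u=yel(im["frame"],360,190,410,245);v=yel(si["frame"],290,205,345,260);print(u,v)
o1,d1=ray(im,u[:2]);o2,d2=ray(si,v[:2])
k=np.linalg.lstsq(np.c_[d1,-d2],o2-o1,rcond=None)[0];print("spout",o1+k[0]*d1,o2+k[1]*d2)
for n,p in dict(vice=(253,225),clear=(250,290),cap=(314,313),span=(378,317),pinkL=(320,192),pinkR=(448,219)).items():print(n,onz(im,p,0.0).round(3))
```

```text
(np.float64(386.0927835051546), np.float64(214.18556701030928), 97, np.int64(209), np.int64(219)) (np.float64(316.8503937007874), np.float64(230.71653543307087), 127, np.int64(217), np.int64(238))
spout [ 0.54200915 -0.2573369   0.22757969] [ 0.54395963 -0.25693994  0.22797903]
vice [0.575 0.043 0.   ]
clear [0.419 0.05  0.   ]
cap [ 0.361 -0.099  0.   ]
span [ 0.348 -0.249  0.   ]
pinkL [ 0.653 -0.12   0.   ]
pinkR [ 0.577 -0.426  0.   ]
```

View pics/crop0.png

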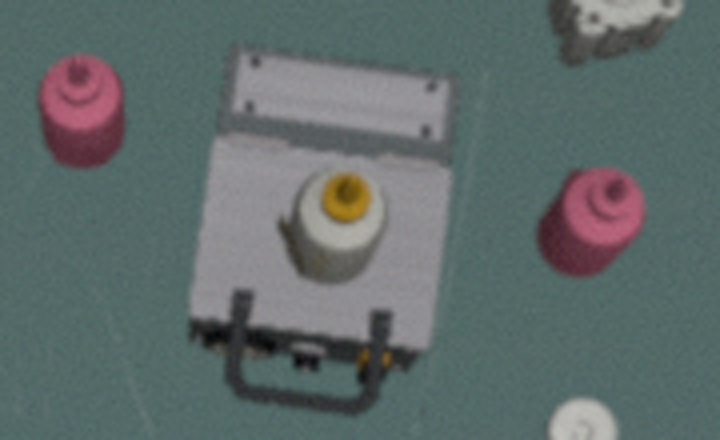

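The crop shows the white body with the yellow spout standing on the flap. The bar runs from crop (232,392) to (372,408), and the flap's front corners are at (190,320) and (432,350).

Run:
```python
from h import *
im=r.get_image("top");s=r.observe()
f=lambda p,z:onz(im,(300+(p[0]+.5)/4-.5,165+(p[1]+.5)/4-.5),z)[:2]
P={n:f(p,z) for n,p,z in [("FL",(190,320),.11),("FR",(432,350),.11),("BL",(217,137),.11),("BR",(453,165),.11),("SL",(232,45),.106),("SR",(458,75),.106),("barL",(237,390),.1085),("barR",(368,406),.1085),("gapM",(334,150),.108)]}
for k,v in P.items():print(k,v.round(4))
for a,b in [("FL","FR"),("BL","BR"),("SL","SR"),("barL","barR")]:
    d=P[a]-P[b];print(a,np.degrees(np.arctan2(-d[0],d[1])).round(2),np.linalg.norm(d).round(4))
for a,b in [("SL","FL"),("SR","FR")]:
    d=P[a]-P[b];print(a,np.degrees(np.arctan2(d[1],d[0])).round(2),np.linalg.norm(d).round(4))
print((P["barL"]+P["barR"])/2,(P["SL"]+P["SR"]+P["FL"]+P["FR"])/4)
# oiler: white-grey body upper circle; yellow ring centre near z=.11+.115
print(s["eef_pos"],np.degrees(np.arctan2(s["orientation"][1,0],s["orientation"][0,0])))
W=r.get_image("wrist");print(W["T_tool_cam"],W["mtx"][0][0])
```

```text
FL [ 0.5019 -0.1793]
FR [ 0.4815 -0.3117]
BL [ 0.6054 -0.1977]
BR [ 0.5855 -0.3285]
SL [ 0.6596 -0.2081]
SR [ 0.6382 -0.3344]
barL [ 0.4624 -0.2039]
barR [ 0.4516 -0.2753]
gapM [ 0.5965 -0.2629]
FL -8.79 0.134
BL -8.68 0.1323
SL -9.6 0.1281
barL -8.61 0.0723
SL -10.36 0.1603
SR -8.25 0.1584
[ 0.45701715 -0.23960137] [ 0.57032406 -0.25835185]
[ 0.15920253 -0.5261318   0.24981638] 16.839125910774303
[[-1.33776937e-03 -9.60157489e-01 -2.79456268e-01  7.20507562e-02]
 [ 9.99999028e-01 -1.17461163e-03 -7.51301518e-04 -4.12000539e-04]
 [ 3.93115197e-04 -2.79457002e-01  9.60158127e-01 -1.23277808e-01]
 [ 0.00000000e+00  0.00000000e+00  0.00000000e+00  1.00000000e+00]] 359.6987652359364
```

```bash
python3 -m crank '[[85,[0,0,-30],0.11],[85,[0,0,-30],0.11],[85,[0,0,-30],0.11],[85,[0,0,-10],0.12],[85,[0,0,0],0]]' 60; python3 -m crank '[[85,[14,-14,0],0],[85,[28,-28,0],0],[85,[28,-28,0],0],[85,[28,-28,0],0],[85,[28,-28,0],0],[85,[28,-28,0],0],[85,[28,-28,0],0],[85,[28,-28,0],0],[85,[28,-28,0],0],[85,[28,-28,0],0],[85,[14,-14,0],0],[85,[0,0,0],0]]'
python3 - <<'E'
from h import *
s=r.observe();print(r.finger_overhang)
im=r.get_image("wrist");si=r.get_image("side")
b=cv2.resize(si["frame"][195:315,250:370],(480,480),interpolation=cv2.INTER_CUBIC)
cv2.imwrite("pics/w1.png",np.hstack([cv2.resize(im["frame"],(640,480))[:,160:480],b]))
E
```

```text
time: 0.72
eef_pos: [0.1598, -0.528, 0.3541]
orientation: [[0.988, -0.157, 0.002], [-0.157, -0.988, -0.007], [0.003, 0.007, -1.0]]
ft_force: [-0.2, -0.8, 0.9]
width: 0.0853
time: 1.72
eef_pos: [0.4838, -0.2866, 0.3478]
orientation: [[0.99, -0.14, -0.0], [-0.14, -0.99, 0.006], [-0.001, -0.006, -1.0]]
ft_force: [-0.2, 0.9, -0.3]
width: 0.0853
0.019
```

View pics/w1.png

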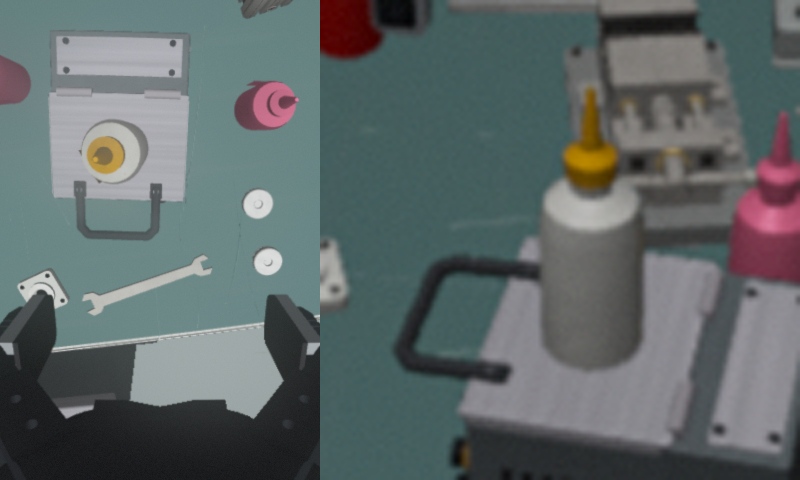

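The picture confirms the bottle, with its yellow cap at wrist (263,155). The spout would hit the palm if I gripped low on the body, so I'll grip the yellow cap, about 27 mm wide at z≈0.22. First I check its x and y.

Run:
```python
from h import *
s=r.observe();T=(np.array(s["orientation"]),np.array(s["eef_pos"]))
im=r.get_image("wrist");h=cv2.cvtColor(im["frame"],cv2.COLOR_BGR2HSV)
m=cv2.inRange(h,(15,120,90),(35,255,255));n,l,st,c=cv2.connectedComponentsWithStats(m);i=1+np.argmax(st[1:,4]);print(st[i],c[i])
x,y,w,hh=st[i][:4]
mi=(l==i).astype(np.uint8);cs=cv2.findContours(mi,0,2)[0][0];(cx,cy),rad=cv2.minEnclosingCircle(cs);print(cx,cy,rad)
P=onz(im,(cx,cy),.221,T);print(P, rad*(np.linalg.norm(P-ray(im,(cx,cy),T)[0]))/360*2)
w=cv2.inRange(h,(0,0,165),(180,30,255))
for nme,p,z in [("bar",(278,236),.107),("FL",(211,197),.11),("FR",(347,201),.11),("SL",(211,31),.106),("SR",(348,33),.106)]:print(nme,onz(im,p,z,T)[:2].round(4))
d=T[0].T@(P-T[1])*1000;print("tool delta",d, T[1],np.degrees(np.arctan2(T[0][1,0],T[0][0,0])))
```

```text
[236 132  36  36 800] [254.075   149.96875]
253.6219482421875 149.81097412109375 18.44734001159668
[ 0.54533466 -0.25579427  0.221     ] 0.026120727279545185
bar [ 0.4513 -0.2422]
FL [ 0.5035 -0.1824]
FR [ 0.478  -0.3191]
SL [ 0.6568 -0.2159]
SR [ 0.6344 -0.3416]
tool delta [ 60.02731102 -46.02736372 127.28914004] [ 0.47945297 -0.29240987  0.3484489 ] -8.675530943346828
```

```bash
python3 -m crank '[[85,[20,-15,0],0],[85,[20,-15,0],0],[85,[20,-16,0],0],[50,[0,0,0],0],[50,[0,0,0],0],[50,[0,0,0],0],[50,[0,0,20],0],[50,[0,0,0],0]]'
python3 - <<'E'
from h import *
s=r.observe();T=(np.array(s["orientation"]),np.array(s["eef_pos"]))
im=r.get_image("wrist");h=cv2.cvtColor(im["frame"],cv2.COLOR_BGR2HSV)
m=cv2.inRange(h,(15,120,90),(35,255,255));n,l,st,c=cv2.connectedComponentsWithStats(m);i=1+np.argmax(st[1:,4])
mi=(l==i).astype(np.uint8);cs=cv2.findContours(mi,0,2)[0][0];(cx,cy),rad=cv2.minEnclosingCircle(cs);print(cx,cy,rad)
P=onz(im,(cx,cy),.221,T);print(T[1],s["width"],P,"delta",T[0].T@(P-T[1])*1000)
E
```

```text
time: 2.53
eef_pos: [0.5428, -0.2591, 0.3274]
orientation: [[0.987, -0.159, -0.006], [-0.159, -0.987, 0.001], [-0.006, 0.0, -1.0]]
ft_force: [-1.4, 0.8, -1.7]
width: 0.0498
316.43133544921875 242.32403564453125 19.825714111328125
[ 0.54284488 -0.25910024  0.32744617] 0.049783104417316405 [ 0.54305602 -0.25592965  0.221     ] delta [  0.35693683  -3.19447047 106.44506803]
```

```bash
python3 -m crank '[[50,[0,-2,20],0],[50,[0,0,25],0],[50,[0,0,25],0],[50,[0,0,15],0],[50,[0,0,10],0],[50,[0,0,0],0],[24,[0,0,0],0],[20,[0,0,0],0],[20,[0,0,0],0],[20,[0,0,0],0],[20,[0,0,0],0],[20,[0,0,0],0]]' 40
python3 -c "
from h import *
cv2.imwrite('pics/g.png',cv2.resize(r.get_image('side')['frame'][150:310,240:400],(560,560),interpolation=2))"
```

```text
time: 3.58
eef_pos: [0.5471, -0.2561, 0.2373]
orientation: [[0.988, -0.156, 0.003], [-0.156, -0.988, -0.002], [0.004, 0.002, -1.0]]
ft_force: [0.0, -0.2, 5.2]
width: 0.0214
```

View pics/g.png

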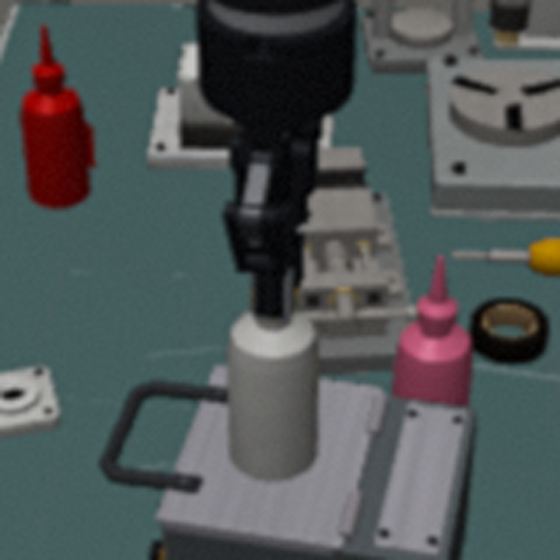

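The pads hold the cap at 21 mm, just above the shoulder. I lift a little and check.

```bash
python3 -m crank '[[18,[0,0,-4],0],[18,[0,0,-8],0],[18,[0,0,-15],0],[18,[0,0,-20],0],[18,[0,0,0],0]]'
python3 -c "
from h import *
cv2.imwrite('pics/g2.png',cv2.resize(r.get_image('side')['frame'][130:310,240:400],(480,540),interpolation=2))"
```

```text
time: 4.05
eef_pos: [0.548, -0.2555, 0.2863]
orientation: [[0.988, -0.155, 0.006], [-0.155, -0.988, -0.002], [0.007, 0.001, -1.0]]
ft_force: [0.3, -0.1, -0.6]
width: 0.0213
```

View pics/g2.png

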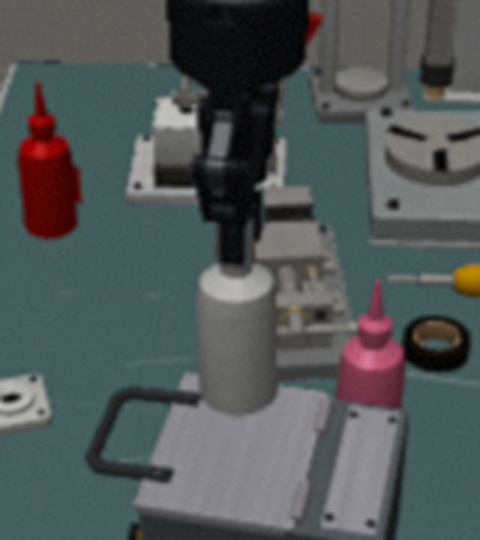

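```bash
python3 -m crank '[[18,[-5,-8,-5],0],[18,[-10,-17,-5],0],[18,[-16,-27,0],0],[18,[-18,-30,0],0],[18,[-18,-30,0],0],[18,[-18,-30,0],0],[18,[-18,-30,0],0],[18,[-18,-30,0],0],[18,[-16,-27,0],0],[18,[-12,-20,0],0],[18,[-8,-14,0],0],[18,[-5,-8,0],0]]'; python3 -m crank '[[18,[0,0,0],0],[18,[0,0,10],0],[18,[0,0,20],0],[18,[0,0,30],0],[18,[0,0,30],0],[18,[0,0,30],0],[18,[0,0,20],0],[18,[0,0,10],0],[18,[0,0,0],0],[18,[0,0,0],0]]'
```

```text
time: 5.1
eef_pos: [0.4258, 0.0408, 0.2913]
orientation: [[0.989, -0.151, -0.003], [-0.151, -0.989, 0.0], [-0.003, -0.0, -1.0]]
ft_force: [0.0, 0.6, -1.2]
width: 0.0211
time: 5.93
eef_pos: [0.4278, 0.0361, 0.1412]
orientation: [[0.987, -0.158, -0.003], [-0.158, -0.987, -0.0], [-0.002, 0.001, -1.0]]
ft_force: [0.5, -0.4, -0.9]
width: 0.0213
```

```bash
python3 -m crank '[[18,[0,0,6],0],[18,[0,0,4],0],[18,[0,0,2],0],[18,[0,0,0],0],[18,[0,0,0],0]]';python3 -m crank '[[18,[0,0,2],0],[18,[0,0,0],0],[18,[0,0,0],0]]'
python3 -m crank '[[18,[0,0,2],0],[18,[0,0,0],0],[18,[0,0,0],0]]'
python3 -c "
from h import *
cv2.imwrite('pics/g3.png',cv2.resize(r.get_image('side')['frame'][60:260,200:400],(500,500),interpolation=2))"
```

```text
time: 6.35
eef_pos: [0.4284, 0.0376, 0.1305]
orientation: [[0.988, -0.155, 0.001], [-0.155, -0.988, -0.0], [0.001, 0.0, -1.0]]
ft_force: [-0.1, 0.2, -0.8]
width: 0.0213
time: 6.6
eef_pos: [0.4283, 0.0377, 0.1284]
orientation: [[0.988, -0.155, 0.0], [-0.155, -0.988, -0.0], [0.0, 0.0, -1.0]]
ft_force: [-0.2, -0.2, -1.4]
width: 0.0214
time: 6.85
eef_pos: [0.4293, 0.0376, 0.1273]
orientation: [[0.988, -0.156, 0.002], [-0.156, -0.988, -0.0], [0.002, -0.0, -1.0]]
ft_force: [-1.0, -0.5, 6.3]
width: 0.0215
```

View pics/g3.png

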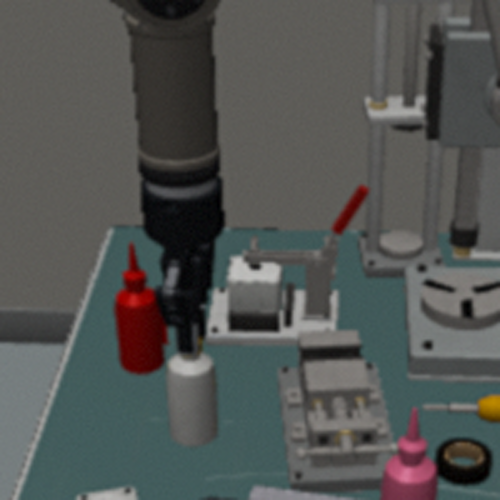

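The bottle is upright and touching the bench (6 N). I release it and rise straight up.

```bash
python3 -m crank '[[26,[0,0,0],0],[32,[0,0,0],0],[45,[0,0,0],0],[50,[0,0,0],0],[50,[0,0,-10],0],[50,[0,0,-25],0],[50,[0,0,-35],0],[50,[0,0,-35],0],[50,[0,0,-30],0],[50,[0,0,0],0]]'
python3 - <<'E'
from h import *
f=r.get_image("top");s=r.get_image("side");print(r.observe()["eef_pos"])
cv2.imwrite('pics/g4.png',np.hstack([cv2.resize(s["frame"][60:260,200:360],(400,500)),cv2.resize(f["frame"][190:350,180:308],(400,500))]))
E
```

```text
time: 7.73
eef_pos: [0.4322, 0.0383, 0.2674]
orientation: [[0.988, -0.155, 0.013], [-0.155, -0.988, 0.001], [0.013, -0.003, -1.0]]
ft_force: [1.6, 0.0, -0.3]
width: 0.0501
[0.42900576 0.03771295 0.2622908 ]
```

View pics/g4.png

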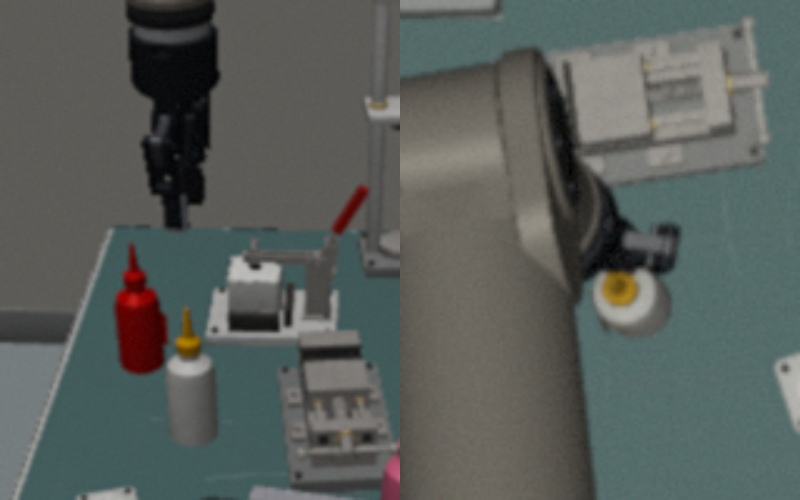

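The oiler stands upright on the bench, let go (side crop base at ~(190,435), spout straight up). Next the bar: the jaws must turn 90°, so I check the wrist joint's range.

Run:
```python
from h import *
s=r.observe();print(s["joints"].round(3),s["eef_pos"].round(4))
T=s["orientation"];print((T.T@(np.array([.452,-.241,.26])-s["eef_pos"])*1000).round(1))
```

```text
[ 0.231  0.073 -0.38   1.778  0.029  1.293 -1.883] [0.429  0.0377 0.2623]
[ 66.1 271.7   2.4]
```

```bash
python3 -m crank '[[50,[3,12,0],0],[50,[6,24,0],0],[50,[7,30,0],0],[50,[7,30,0],0],[50,[7,30,0],0],[50,[7,30,0],0],[50,[7,30,0],0],[50,[7,30,0],0],[50,[7,26,0],0],[50,[5,18,0],0],[50,[3,12,0],0],[50,[0,0,0],0]]'; python3 -m crank '[[50,[0,0,0],-0.12],[50,[0,0,0],-0.12],[50,[0,0,0],-0.12],[50,[0,0,0],-0.12],[50,[0,0,0],-0.12],[50,[0,0,0],-0.12],[50,[0,0,0],-0.12],[50,[0,0,0],-0.12],[50,[0,0,0],-0.12],[50,[0,0,0],-0.12],[50,[0,0,0],-0.12],[50,[0,0,0],-0.12]]';python3 -m crank '[[26,[0,0,0],-0.12],[26,[0,0,0],0],[26,[0,0,0],0],[26,[0,0,0],0]]'
python3 - <<'E'
from h import *
s=r.observe();im=r.get_image("wrist");cv2.imwrite("pics/w2.png",im["frame"]);print(s["joints"].round(2),np.degrees(np.arctan2(s["orientation"][1,0],s["orientation"][0,0])))
E
```

```text
time: 8.83
eef_pos: [0.4497, -0.2442, 0.2592]
orientation: [[0.987, -0.16, -0.004], [-0.16, -0.987, 0.0], [-0.004, 0.0, -1.0]]
ft_force: [-0.9, -0.2, 0.2]
width: 0.0504
time: 9.83
eef_pos: [0.4511, -0.2387, 0.2605]
orientation: [[0.274, 0.962, -0.002], [0.962, -0.274, 0.002], [0.001, -0.002, -1.0]]
ft_force: [-0.4, -0.8, -0.1]
width: 0.0503
time: 10.17
eef_pos: [0.4511, -0.2402, 0.2609]
orientation: [[0.167, 0.986, -0.001], [0.986, -0.167, 0.001], [0.001, -0.001, -1.0]]
ft_force: [-0.2, -1.0, 0.5]
width: 0.0267
[ 0.73  0.25 -0.33  1.59  0.08  1.33  0.21] 80.37730156151288
```

View pics/w2.png

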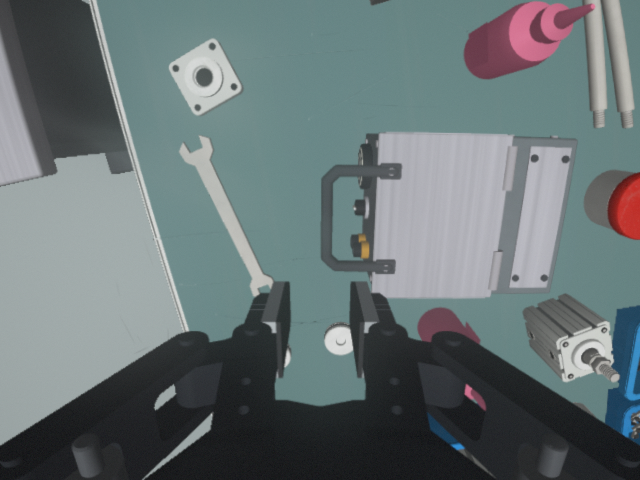

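The wrist view shows the bar's straight part at column ~327, rows 172–268 (middle (327,219)). The flap front edge runs from (379,133) to (372,297) and the rear corners of the box are (576,139) and (549,293).

Run:
```python
from h import *
s=r.observe();T=(s["orientation"],s["eef_pos"]);im=r.get_image("wrist")
P={n:onz(im,p,z,T) for n,p,z in [("bar",(327,219),.109),("b1",(327,185),.109),("b2",(326,255),.109),("FL",(379,133),.11),("FR",(372,297),.11),("RL",(576,139),.106),("RR",(549,293),.106)]}
for k,v in P.items():print(k,v[:2].round(4))
d=P["FL"]-P["FR"];print(np.degrees(np.arctan2(-d[0],d[1])),np.linalg.norm(d))
ang=np.arctan2(*(-(P["FL"]-P["FR"])[[0]],d[1]))
print("box mid from corners",(P["FL"]+P["FR"])/2,(P["RL"]+P["RR"])/2)
print("delta",(T[0].T@(P["bar"]-T[1])*1000).round(1),T[1])
```

```text
bar [ 0.4583 -0.236 ]
b1 [ 0.4627 -0.2095]
b2 [ 0.4526 -0.2654]
FL [ 0.5069 -0.1777]
FR [ 0.4846 -0.3083]
RL [ 0.6605 -0.2055]
RR [ 0.6391 -0.3344]
-9.670416017865056 0.13247795429723042
box mid from corners [ 0.49574739 -0.24300348  0.11      ] [ 0.64982537 -0.26997298  0.106     ]
delta [  5.6   6.4 152. ] [ 0.45116313 -0.24050856  0.26104626]
```

```bash
python3 -m crank '[[26,[5,6,10],-0.01],[26,[0,0,25],0],[26,[0,0,30],0],[26,[0,0,30],0],[26,[0,0,25],0],[26,[0,0,18],0],[26,[0,0,12],0],[26,[0,0,2],0],[26,[0,0,0],0],[26,[0,0,0],0]]';  python3 -m crank '[[8,[0,0,0],0],[5,[0,0,0],0],[5,[0,0,0],0],[5,[0,0,0],0],[5,[0,0,0],0]]' 40
```

```text
time: 11.1
eef_pos: [0.4587, -0.2373, 0.1097]
orientation: [[0.156, 0.988, 0.001], [0.988, -0.156, -0.0], [-0.0, 0.001, -1.0]]
ft_force: [0.2, -0.7, 0.7]
width: 0.0258
time: 11.52
eef_pos: [0.4569, -0.2374, 0.1102]
orientation: [[0.157, 0.988, -0.002], [0.988, -0.157, -0.0], [-0.0, -0.002, -1.0]]
ft_force: [-4.4, 1.5, 6.2]
width: 0.0076
```

```bash
python3 -m crank '[[5,[0,0.7,-14.1],0],[5,[0,2.1,-13.9],0],[5,[0,3.5,-13.7],0],[5,[0,4.8,-13.2],0],[5,[0,6.2,-12.7],0],[5,[0,7.3,-12],0],[5,[0,8.6,-11.2],0],[5,[0,9.6,-10.3],0],[5,[0,10.6,-9.4],0],[5,[0,0,0],0]]' 30
```

```text
time: 12.35
eef_pos: [0.5109, -0.2468, 0.2229]
orientation: [[0.157, 0.988, 0.0], [0.988, -0.157, -0.002], [-0.002, 0.001, -1.0]]
ft_force: [-7.3, 1.3, 7.7]
width: 0.0074
```

```bash
python3 -m crank '[[5,[0,11.4,-8.1],0],[5,[0,12.2,-7.1],0],[5,[0,12.9,-5.7],0],[5,[0,13.4,-4.5],0],[5,[0,13.7,-3],0],[5,[0,14,-1.7],0],[5,[0,14.1,-0.3],0],[5,[0,14.1,1.1],0],[5,[0,13.8,2.5],0],[5,[0,7,1.8],0],[5,[0,0,0],0],[5,[0,0,0],0]]'
```

```text
time: 13.35
eef_pos: [0.6365, -0.2683, 0.2462]
orientation: [[0.159, 0.987, 0.004], [0.987, -0.159, -0.004], [-0.004, 0.004, -1.0]]
ft_force: [1.3, -5.3, 5.2]
width: 0.0075
```

```bash
python3 -m crank '[[45,[0,0,0],0],[45,[0,3,0],0],[45,[0,3,0],0],[45,[0,0,0],0],[45,[0,0,-15],0],[45,[0,0,-25],0],[45,[0,0,-30],0],[45,[0,0,-20],0],[45,[0,0,0],0]]'
python3 - <<'E'
from h import *
t=r.get_image("top")["frame"];s=r.get_image("side")["frame"]
cv2.imwrite('pics/g5.png',np.hstack([cv2.resize(s[150:350,240:400],(400,500)),cv2.resize(t[150:290,310:422],(400,500))]))
print(r.observe()["eef_pos"])
E
```

```text
time: 14.1
eef_pos: [0.6435, -0.2658, 0.3405]
orientation: [[0.155, 0.988, 0.009], [0.988, -0.155, -0.002], [-0.0, 0.01, -1.0]]
ft_force: [0.3, 1.1, 0.9]
width: 0.0449
[ 0.64214193 -0.26570973  0.33538599]
```

View pics/g5.png

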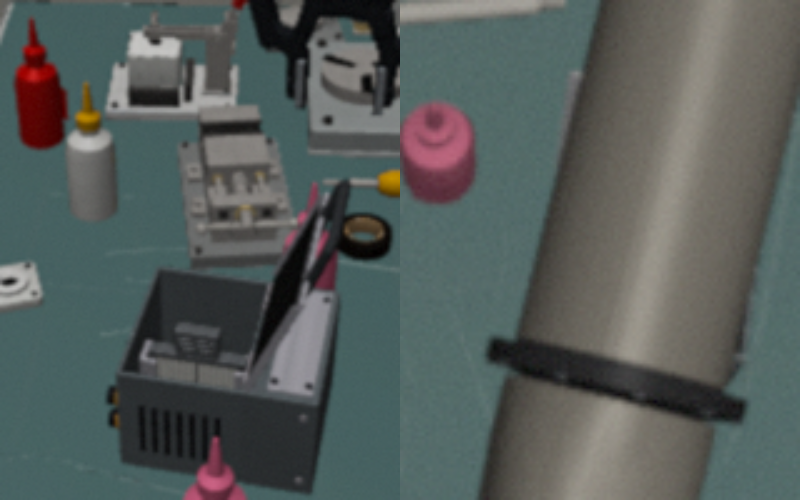

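The flap rests back on its stop, and the plate with its tab is visible in the compartment (side crop ~(197,340)). Next I move over it and turn the jaws so the wrist camera faces the front, away from the flap.

```bash
python3 -m crank '[[45,[0,-10,0],0],[45,[0,-25,0],0],[45,[0,-28,0],0],[45,[0,-22,0],0],[45,[0,-12,0],0],[45,[0,0,0],-0.12],[45,[0,0,0],-0.12],[45,[0,0,0],-0.12],[45,[0,0,0],-0.12],[45,[0,0,0],-0.12],[45,[0,0,0],-0.12],[45,[0,0,0],-0.12]]'; python3 -m crank '[[45,[0,0,0],-0.12],[45,[0,0,0],-0.12],[45,[0,0,0],-0.12],[45,[0,0,0],-0.12],[45,[0,0,0],-0.12],[45,[0,0,0],-0.12],[45,[0,0,20],0],[45,[0,0,20],0],[45,[0,0,0],0],[45,[0,0,0],0]]'
python3 - <<'E'
from h import *
s=r.observe();im=r.get_image("wrist");cv2.imwrite("pics/w3.png",im["frame"]);print(s["joints"].round(2),np.degrees(np.arctan2(s["orientation"][1,0],s["orientation"][0,0])))
E
```

```text
time: 15.2
eef_pos: [0.5449, -0.2506, 0.3324]
orientation: [[-0.636, 0.771, -0.004], [0.771, 0.636, 0.002], [0.004, -0.002, -1.0]]
ft_force: [0.3, -0.1, 0.4]
width: 0.0451
time: 16.03
eef_pos: [0.5442, -0.2509, 0.2922]
orientation: [[-0.986, 0.167, -0.006], [0.167, 0.986, 0.002], [0.006, 0.001, -1.0]]
ft_force: [0.0, -0.4, 1.3]
width: 0.045
[ 0.8   0.47 -0.62  1.26  0.26  1.5   1.61] 170.41509822883776
```

View pics/w3.png

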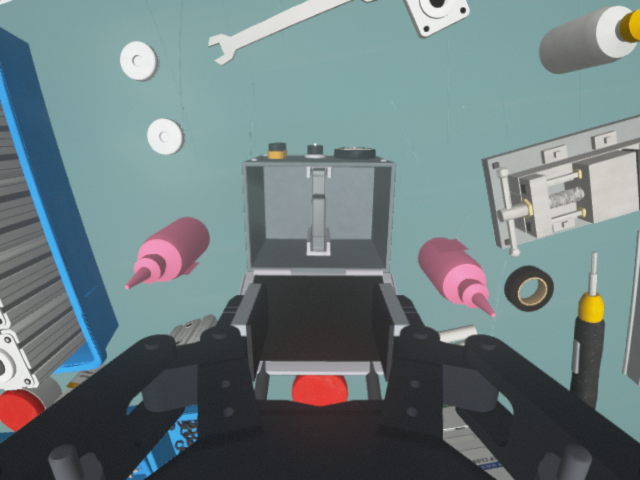

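The wrist view shows the tab at about (319,210), with the compartment's front rim corners at (245,163) and (395,163).

Run:
```python
from h import *
s=r.observe();T=(s["orientation"],s["eef_pos"]);im=r.get_image("wrist");print(T[1])
for n,p,z in [("tab",(319,210),.102),("frameF",(319,168),.076),("frameB",(319,254),.076),("FL",(395,163),.106),("FR",(245,163),.106)]:
    P=onz(im,p,z,T);print(n,P.round(4),(T[0].T@(P-T[1])*1000).round(1))
g=cv2.cvtColor(im["frame"],6)[165:262,300:340]
print(g[45].tolist());print(g[:,19].tolist())
```

```text
[ 0.54525474 -0.25105262  0.29390529]
tab [ 0.5422 -0.2502  0.102 ] [  2.7   0.2 191.9]
frameF [ 0.5079 -0.2443  0.076 ] [ 37.4   0.3 218. ]
frameB [ 0.5919 -0.2587  0.076 ] [-4.780e+01  1.000e-01  2.178e+02]
FL [ 0.5117 -0.1789  0.106 ] [ 44.6  65.4 188.1]
FR [ 0.4902 -0.3055  0.106 ] [ 44.8 -63.  188. ]
[147, 147, 148, 147, 147, 147, 145, 148, 147, 147, 146, 140, 130, 150, 164, 166, 166, 164, 162, 163, 163, 161, 161, 149, 133, 127, 143, 147, 147, 148, 148, 148, 148, 148, 147, 148, 146, 147, 149, 148]
[178, 122, 99, 125, 165, 182, 177, 167, 153, 156, 168, 171, 171, 170, 172, 172, 171, 171, 172, 170, 169, 171, 168, 170, 169, 168, 146, 111, 91, 92, 95, 121, 149, 164, 168, 167, 167, 167, 166, 166, 165, 165, 165, 163, 164, 163, 162, 161, 161, 161, 161, 160, 159, 158, 157, 157, 158, 155, 155, 153, 155, 153, 154, 153, 153, 153, 153, 150, 142, 131, 142, 153, 155, 154, 154, 154, 154, 152, 145, 156, 163, 160, 151, 141, 174, 208, 217, 213, 157, 97, 86, 87, 86, 86, 84, 85, 82]
```

```bash
python3 -m crank '[[45,[-5,0,10],0],[45,[0,0,25],0],[45,[0,0,30],0],[45,[0,0,30],0],[45,[0,0,30],0],[45,[0,0,30],0],[45,[0,0,22],0],[45,[0,0,15],0],[45,[0,0,8],0],[45,[0,0,0],0],[45,[0,0,0],0]]'; python3 -m crank '[[15,[0,0,0],0],[8,[0,0,0],0],[8,[0,0,0],0],[8,[0,0,0],0],[8,[0,0,0],0],[8,[0,0,0],0]]' 40
```

```text
time: 17.05
eef_pos: [0.5515, -0.2522, 0.0953]
orientation: [[-0.986, 0.167, 0.001], [0.167, 0.986, -0.0], [-0.001, -0.0, -1.0]]
ft_force: [0.6, 0.2, -0.0]
width: 0.0449
time: 17.55
eef_pos: [0.5519, -0.2527, 0.0964]
orientation: [[-0.986, 0.167, 0.003], [0.167, 0.986, -0.002], [-0.003, -0.001, -1.0]]
ft_force: [-1.0, 0.4, 5.6]
width: 0.011
```

```bash
python3 -m crank '[[8,[0,0,-5],0],[8,[0,0,-10],0],[8,[0,0,-10],0],[8,[0,0,-10],0],[8,[0,0,0],0]]' 50; python3 -m crank '[[8,[0,0,-10],0],[8,[0,0,-20],0],[8,[0,0,-20],0],[8,[0,0,-20],0],[8,[0,0,-25],0],[8,[0,0,-25],0],[8,[0,0,-20],0],[8,[0,0,-10],0],[8,[0,0,0],0],[8,[0,0,0],0],[8,[0,0,0],0],[8,[0,0,0],0]]'
```

```text
time: 17.97
eef_pos: [0.552, -0.2524, 0.1326]
orientation: [[-0.986, 0.167, 0.003], [0.167, 0.986, -0.001], [-0.004, -0.001, -1.0]]
ft_force: [0.3, 0.3, -1.6]
width: 0.0113
time: 18.97
eef_pos: [0.5497, -0.252, 0.2777]
orientation: [[-0.986, 0.167, -0.004], [0.167, 0.986, 0.001], [0.004, 0.001, -1.0]]
ft_force: [-0.5, 0.8, -2.0]
width: 0.0106
```

```bash
python3 -m crank '[[8,[0,0,-10],0],[8,[5,4,-15],0],[8,[12,10,-5],0],[8,[20,16,0],0],[8,[25,21,0],0],[8,[25,21,0],0],[8,[25,21,0],0],[8,[20,16,0],0],[8,[13,11,0],0],[8,[8,6,0],0],[8,[0,0,0],0]]'; python3 -m crank '[[8,[0,0,0],0.05],[8,[0,0,0],0.12],[8,[0,0,0],0.12],[8,[0,0,0],0.12],[8,[0,0,0],0.12],[8,[0,0,0],0.12],[8,[0,0,0],0.12],[8,[0,0,0],0.12],[8,[0,0,0],0.12],[8,[0,0,0],0.12],[8,[0,0,0],0.12],[8,[0,0,0],0.1]]'; python3 -m crank '[[8,[0,0,0],0.05],[8,[0,0,0],0],[8,[0,0,0],0],[8,[0,0,0],0],[8,[0,0,0],0],[8,[0,0,0],0],[8,[0,0,0],0],[8,[0,0,0],0]]'
python3 - <<'E'
from h import *
t=r.get_image("top")["frame"];s=r.get_image("side")["frame"];w=r.get_image("wrist")["frame"]
cv2.imwrite('pics/end.png',np.vstack([np.hstack([cv2.resize(s[60:360,100:420],(400,375)),cv2.resize(t[140:340,180:400],(400,364))[:,:][:375] if 0 else cv2.resize(t[140:340,180:400],(400,375))]),np.hstack([cv2.resize(w,(300,225)),np.zeros((225,500,3),np.uint8)])]))
o=r.observe();print(o["qd"].round(3))
E
```

```text
time: 19.88
eef_pos: [0.42, -0.1005, 0.3103]
orientation: [[-0.986, 0.164, -0.0], [0.164, 0.986, -0.001], [0.0, -0.001, -1.0]]
ft_force: [-0.1, -0.0, -1.9]
width: 0.0112
time: 20.88
eef_pos: [0.4218, -0.1039, 0.3097]
orientation: [[-0.046, 0.999, 0.0], [0.999, 0.046, 0.0], [0.0, 0.0, -1.0]]
ft_force: [-0.2, -0.7, -2.2]
width: 0.0109
time: 21.55
eef_pos: [0.421, -0.1024, 0.3098]
orientation: [[-0.003, 1.0, 0.0], [1.0, 0.003, -0.0], [-0.0, 0.0, -1.0]]
ft_force: [0.1, -0.3, -2.1]
width: 0.0111
[ 0.    -0.001  0.002  0.002 -0.002  0.    -0.001]
```

View pics/end.png

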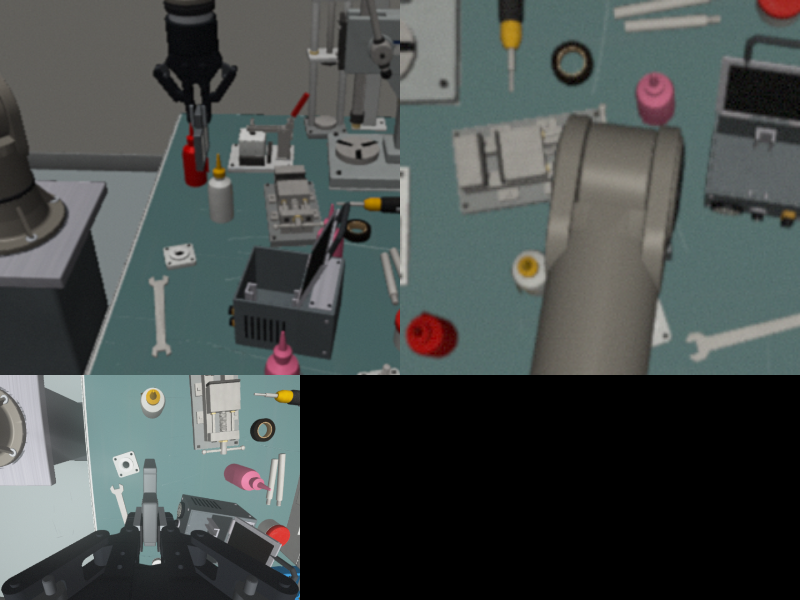

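The last views show the plate upright in the fingers, edge-on to the side camera. The oiler is standing, the flap is open and the bystanders look unmoved.

```bash
python3 -c "
from bench import r
print(r.sign_off())"
```

```text
the job is handed in; nothing more can be done
None
```

The job is done and handed in at about 21.7 s of the 69 s allowed; no verdict was reported.

- **Oiler:** I gripped it by its yellow cap, because a low grip on the body would have run the spout into the palm. I stood it on the bench at about (0.43, 0.04). Later pictures show it upright and let go.
- **Flap:** I swung it by its bar to about 1.86 rad and released it. It now leans back on its stop by itself.
- **Plate:** I drew it up by its tab and moved it to about (0.42, −0.10), roughly 0.2 m from the compartment's middle. From the tool height, its lower edge is about 0.22 m above the bench.

**Last checks:**
- The finger opening was 11 mm on the 12 mm tab.
- The jaw axis was within 0.01 rad of the direction square to the bench's front edge, and the tool pointed straight down.
- The joints were at rest.
- In the final pictures no bystander had visibly moved; I did not measure their positions.

No check failed. There were two small disagreements:
- **Gripper readings:** it read 1 to 1.5 mm under the nominal thickness on the bar and the tab, and about 5 mm under the measured 26 mm width of the cap, probably because it held a narrower part of the cap.
- **Bar and box positions:** my estimates differed by a few millimetres between views, which did not affect the grasps.

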